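# Load the layers of a stepped pendant into a clamping jig

### The arm

A 7-joint arm with a two-finger parallel gripper is mounted at the origin on the work surface. World frame = base frame: x ahead of the robot, y to its left, z up, the work surface at z = 0. Lengths are in m, angles in rad, forces in N, time in s.
With the tool pointing down it reaches from about 0.4 to 0.9 m from the base axis. Payload 5.6 kg.
Tool frame: the origin (TCP) lies on the centre line of the jaws, within the pads' length; the fingertips stand 22 mm ahead of it and the grasp point (between the pads) lies 3 mm ahead of it (bot.finger_overhang is the distance from the TCP to the fingertips, in m); z points along the fingers, y is the line along which they close (so a half turn about z gives the same grasp; the last joint's range is limited). The gripper opens to 92 mm and grips with 3 to 60 N. Pads are 20 mm wide; open, the fingers measure 128 mm over their backs; the gripper's body (75 mm by 189 mm) begins 69 mm behind the grasp point.
Start: joints at [-1.266, 0.468, -0.012, 1.603, 0.006, 1.071, -0.056], TCP at [0.222, 0.611, 0.237] pointing down, gripper open.
Joint ranges: [-2.53, 2.53], [-0.31, 2.02], [-1.57, 1.55], [0.28, 2.44], [-1.29, 4.43], [0.15, 1.84], [-2.92, 2.92]. Speed limits (rad/s): [2.57, 2.57, 3.14, 3.14, 3.14, 3.14, 3.14].

### API

Orientations are given as a rotation vector (axis times angle).
In Python, from bench import sensors, cams, close_job, bot gives the robot as it stands. The module is installed in compiled form; this text tells all that it offers.
- The arm moves only by the tool move_arm, never from a script. Its argument "commands" is a list of rows, each a list of 7 numbers: the shift along the world's x, y, z each as a share of 0.15 m, from -1 to 1, then the turn, a rotation vector about the world's x, y, z each as a share of 90 degrees, from -1 to 1, then the opening, from 0 (shut) to 1 (fully open). In form: [[tx, ty, tz, wx, wy, wz, hand], ...]. A call has 1 to 12 rows; each row is the pose to reach, as a shift and turn from the pose commanded when the call began; what a row does not reach only later rows make up. A row lasts 1/8 s, in which the tool goes at most 62.5 mm and 10.7 degrees, less where a joint would pass 70% of its speed; a pose out of reach is approached as far as the arm can. A call with a number of a shift or a turn outside -1 to 1 is refused whole. A call with a gripper value outside its range is refused whole. The fingers move at their own pace and stop on an object; "grip_force" is the grip in N (left out, the last holds). Time passes only in rows, so rows that repeat a pose let the fingers close. It gives the time, the measured TCP pose, the force, the opening and the grip force at its end, in the units of the state.
- sensors.read_state(): the state, without advancing time (a new reading comes with each control period).
- cams.read_camera(name): name is "side" or "top"; returns the picture (400x640x3 uint8, red, green, blue); there is no depth.
- cams.camera_info(name): a dict with "mtx" (3x3 intrinsics, pixels), "eye" and "orientation" of the camera in the world. Camera axes: x right, y up, looking along -z (the intrinsics and any distortion apply to the point x, -y, -z); pixel columns grow to the right and rows downward; lengths in m; the calibration is good to about 2 mm. A picture is of the moment at which its call begins. camera_info takes no time and is no camera call.
- close_job(): hands the job in; it is judged then, once.
The state is a dict: "clock": time; "joint_pos": joint angles; "qvel": joint speeds; "tau": joint torques, N m; "eef_pos": TCP position; "tool_rot": TCP orientation; "force": force on the tool from outside, world axes, zero at the start; "torque": the same for the moment, N m; "opening": finger opening in m; "grasp_force": force on a finger pad.
Only numpy, scipy, OpenCV 4.12 (cv2) and the standard library are available. Lean on these libraries where they do the work, as an engineer would, in place of code of your own. Each camera call takes 0.05 s, during which the arm holds its last target. There are 200 camera calls.

### The job

Stack the layers of the stepped pendant on the pin of the grey clamping jig, from the bottom up: the dark walnut ring, the pink ring, the teal ring, then the metal pressing cap. If the jig's toggle clamp is shut, open it first; when the stack is complete, flip the clamp shut so that its rubber foot presses on the cap. Leave the black tape roll, the carton and the bottle where they are.

Things in the scene. Friction and masses are not known exactly. Their poses are not given: they have to be found in the camera images.
- walnut: dark brown walnut wood ring lying flat, bore 26 mm through it; origin at the centre of its underside, z up; loose on the table; outer diameter 66 mm, 16 mm thick. Goes lowest, its underside on the jig's plate
- pink: pink acrylic ring lying flat, bore 26 mm through it; origin at the centre of its underside, z up; loose on the table; outer diameter 58 mm, 14 mm thick. Goes second
- teal: blue-green (teal) acrylic ring lying flat, bore 26 mm through it; origin at the centre of its underside, z up; loose on the table; outer diameter 50 mm, 14 mm thick. Goes third
- cap: bare aluminium pressing cap, diameter 42 mm, 22 mm tall, closed flat top 8 mm thick, with a 26 mm blind hole 14 mm deep open at its underside, already the right way up; origin at the centre of its underside, z up; loose on the table. Goes on top, its hole over the end of the pin
- jig: Grey plate fixed to the table, 120 (x) by 200 (y) by 15 mm thick, from y = -60 to +140 mm; its place and yaw vary. Origin on the table under the axis of the steel pin, z up. Pin: 16 mm thick, top at z = 67 mm, the last 8 mm tapering to 8 mm. At y = +90 mm a steel bracket 38 (x) by 34 mm (y), up to z = 113 mm, carries the toggle clamp
- clamp (a joint): Toggle clamp angle, rad. 0: shut on a full stack (arm level towards the pin, handle upright); grows as the arm rises; stops: -0.08 (shut on the empty jig), 1.75 (open: arm upright, handle level, pointing away). Weighted over centre: below about 0.8 it snaps shut, above it snaps open, and stays; starts either way. Shut on the stack its weight presses with about 2 N
- clamp_hinge (a point): Hinge of the clamp, on the jig at y = +90, z = 100 mm. From it a rigid L: arm 16 mm wide, 14 thick, 100 long, rubber foot below it at 90 mm; square to it the handle, 95 long, 14 to 16 thick, red grip 20 mm in diameter from 45 mm on. Open: push the upright handle away from the pin (jig +y), shut: push the upright arm towards the pin, past the middle: 5 N at 50 mm above the hinge
- tape: bystander: roll of black tape, outer diameter 64 mm, bore 36 mm, 38 mm tall, standing flat; origin at the centre of its underside. Leave alone
- carton: bystander: open cardboard box 90 by 90 by 70 mm tall; origin at the centre of its underside. Leave alone
- bottle: bystander: clear water bottle with blue cap, diameter 66 mm, 220 mm tall; origin at the centre of its underside. Leave alone
Mind the look-alikes: they are no part of the job. Of the things like the teal, leave any that is purple; of the rest the larger one is meant. Of the things like the walnut, leave any that is white; of the rest the larger one is meant.

How it is judged:
By the outcome, as a careful person would: the job done as asked, in the order asked, and still so for the second after the job is handed in, with the robot touching nothing.
It also fails if it takes over 131 s, if anything falls off the work surface, if the arm or the gripper's body presses on something with over 40 N, if the wrist force passes 120 N, or if a joint passes its speed limit or range.

## Working session

There is one attempt and no reset: what is moved stays moved. The work goes in short steps, Python scripts to look and compute and a tool call to move; the robot and the scene stay as the last step left them, time stands still between calls to the robot, and variables do not carry over. Pictures are saved under pics/ and viewed, at most 14 in all, crops included, and the job is handed in when it is done.

Besides the shell and the picture viewer there is one more tool, called after "Request:" as name(argument=value, ...), one argument or row to a line, values as JSON. move_arm: Moves the arm, as the interface text tells. Shift numbers are shares of 0.15 m and turn numbers shares of 90 degrees, none past 1 either way. Its arguments: {"type":"object","properties":{"commands":{"type":"array","items":{"type":"array","items":{"type":"number","minimum":-1,"maximum":1}}},"grip_force":{"type":"number"}},"required":["commands"]}

```bash
mkdir -p pics; python3 - <<'E'
from bench import sensors,cams
import cv2
for n in("top","side"):
    cv2.imwrite(f"pics/{n}0.png",cams.read_camera(n)[:,:,::-1]); print(n,cams.camera_info(n))
s=sensors.read_state(); print(s['clock'],s['eef_pos'],s['tool_rot'],s['opening'],s['force'])
E
```

```text
top {'mtx': array([[510.88067722,   0.        , 317.64693647],
       [  0.        , 510.88067722, 205.03032562],
       [  0.        ,   0.        ,   1.        ]]), 'eye': array([0.38857837, 0.01956783, 1.56128918]), 'orientation': array([ 0.11889062, -0.09952157, -1.5688251 ])}
side {'mtx': array([[386.50034511,   0.        , 311.00702636],
       [  0.        , 386.50034511, 195.44538031],
       [  0.        ,   0.        ,   1.        ]]), 'eye': array([-0.05368315, -0.59581523,  0.63449521]), 'orientation': array([ 0.97454158, -0.42457524, -0.73518594])}
0.1 [0.22142859 0.61063332 0.23574958] [-5.43585420e-01 -3.09405547e+00  2.36076116e-03] 0.09210838004754662 [ 0.45398069 -0.1703343  -0.56025615]
```

View pics/top0.png

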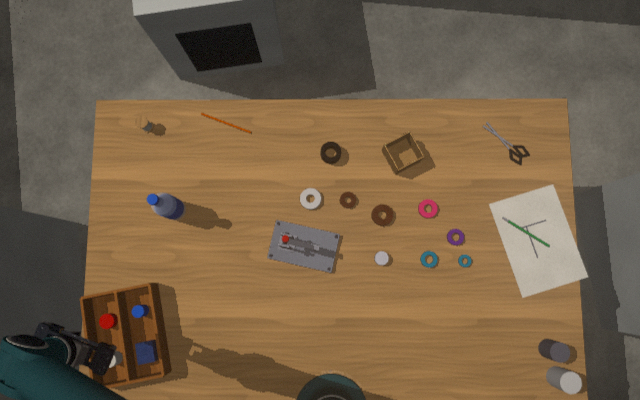

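View pics/side0.png

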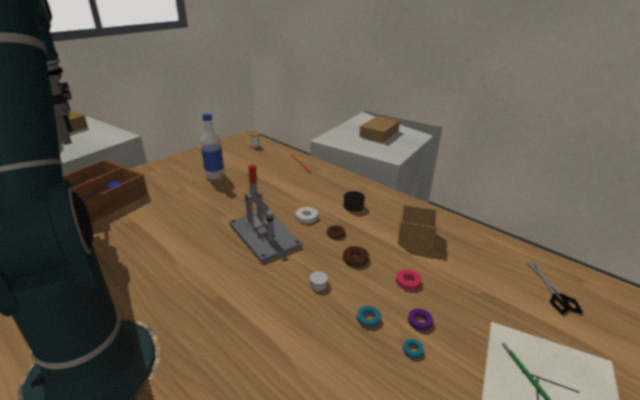

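Top view. Teal-like: (429,260) large, (465,261) small, (456,237) purple. Walnut-like: (382,215) large, (348,200) small, (311,199) white. Also the black tape roll at (331,153). Pink is at (428,209), the cap at (382,258), and the jig at (305,246) with its handle upright, so the clamp is shut. I choose walnut (382,215) and teal (429,260), and check both in a crop.

```bash
cat > h.py <<'E'
import numpy as np,cv2
from scipy.spatial.transform import Rotation as R
from scipy.optimize import least_squares
from bench import sensors,cams
I={n:cams.camera_info(n) for n in("top","side")}
def proj(n,P):
    c=I[n]; p=(np.atleast_2d(P)-c["eye"])@R.from_rotvec(c["orientation"]).as_matrix()
    p=p*[1,-1,-1]; q=p@c["mtx"].T; return q[:,:2]/q[:,2:]
def ray(n,uv,z):
    c=I[n]; d=np.linalg.inv(c["mtx"])@[uv[0],uv[1],1]; d=R.from_rotvec(c["orientation"]).as_matrix()@(d*[1,-1,-1])
    return c["eye"]+d*(z-c["eye"][2])/d[2]
a=np.linspace(0,2*np.pi,60,endpoint=False); C=np.c_[np.cos(a),np.sin(a)]
def hc(n,x,y,z,r,h):
    pts=np.vstack([np.c_[C*r+[x,y],np.full(60,k)] for k in(z,z+h)])
    return cen(cv2.convexHull(proj(n,pts).astype(np.float32)))
def cen(H):
    m=cv2.moments(H); return np.array([m['m10']/m['m00'],m['m01']/m['m00'],m['m00']])
E
python3 - <<'E'
from h import *
im={n:cams.read_camera(n) for n in I}
hsv={n:cv2.cvtColor(im[n],cv2.COLOR_RGB2HSV) for n in im}
def mask(k,n):
    H,S,V=[hsv[n][:,:,i].astype(int) for i in range(3)]
    if k=="pink": return (S>130)&((H>160)|(H<2))&(V>90)
    if k=="teal": return (S>90)&(H>80)&(H<105)
    if k=="walnut": return (V<115)&(H<30)
    return (S<55)&(V>95)
seed={"walnut":((382,215),(356,257),.033,.016),"pink":((428,209),(409,280),.029,.014),"teal":((429,260),(369,317),.025,.014),"cap":((382,258),(319,282),.021,.022)}
for k,(t,s,r,h) in seed.items():
    ob={}
    for n,u in(("top",t),("side",s)):
        w=20; m=mask(k,n)[u[1]-w:u[1]+w,u[0]-w:u[0]+w].astype(np.uint8)
        N,L,st,ce=cv2.connectedComponentsWithStats(m)
        i=1+np.argmin([np.hypot(*(c-w)) +(0 if a>30 else 99) for c,a in zip(ce[1:],st[1:,4])])
        pts=np.argwhere(L==i)[:,::-1]+[u[0]-w,u[1]-w]
        ob[n]=cen(cv2.convexHull(pts.astype(np.float32)))
    one=lambda n:least_squares(lambda p:hc(n,*p,0,r,h)[:2]-ob[n][:2],ray(n,ob[n][:2],h/2)[:2]).x
    xt,xs=one("top"),one("side")
    print(k,xt.round(4),xs.round(4),[(n,ob[n].round(1),hc(n,*xt,0,r,h)[2].round()) for n in ob])
b=im["top"][175:285,260:480]; cv2.imwrite("pics/c1.png",cv2.resize(b[:,:,::-1],None,fx=3.6,fy=3.6,interpolation=2))
b=im["side"][160:270,220:380]; cv2.imwrite("pics/c2.png",cv2.resize(b[:,:,::-1],None,fx=5,fy=5,interpolation=2))
E
```

```text
walnut [ 0.5743 -0.161 ] [ 0.574  -0.1625] [('top', array([383. , 215.2, 402. ]), np.float64(382.0)), ('side', array([356.3, 257.8, 561.5]), np.float64(484.0))]
pink [ 0.596  -0.2978] [ 0.5979 -0.2964] [('top', array([427.6, 208.1, 266.5]), np.float64(301.0)), ('side', array([408.1, 279. , 383. ]), np.float64(454.0))]
teal [ 0.4411 -0.2965] [ 0.4429 -0.2956] [('top', array([428.7, 259. , 181. ]), np.float64(233.0)), ('side', array([368.5, 316.1, 346. ]), np.float64(466.0))]
cap [ 0.4452 -0.1529] [ 0.4495 -0.1478] [('top', array([381.2, 257.6, 140.5]), np.float64(165.0)), ('side', array([318.4, 278.9, 208.5]), np.float64(312.0))]
```

View pics/c1.png

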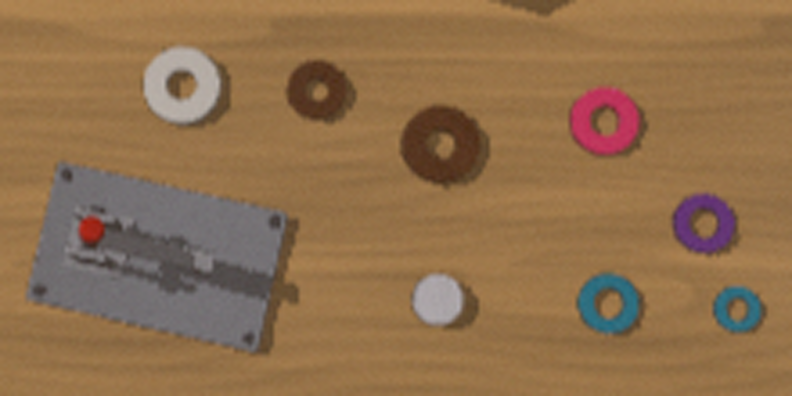

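View pics/c2.png

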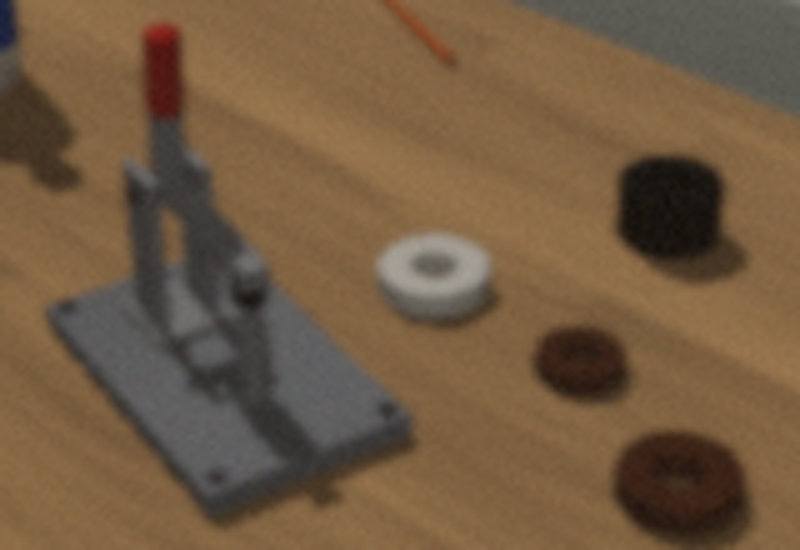

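The crop confirms it: the big walnut ring is at (382,215) and the big teal ring at (429,259). The clamp is shut, with its foot over the pin. Next I fit the jig pose from the plate corners.

```bash
python3 - <<'E'
from h import *
J=np.array([[.06,.14],[.06,-.06],[-.06,-.06],[-.06,.14]])
T=np.array([[60,163],[287,212],[258,352],[27,299]])/3.6+[260-.4,175-.4]
S=np.array([[410,415],[215,503],[50,313]])/5+[220-.4,160-.4]
def W(p,q): c,s=np.cos(p[2]),np.sin(p[2]); return np.c_[q@np.array([[c,s],[-s,c]])+p[:2],np.full(len(q),.015)]
ft=least_squares(lambda p:(proj("top",W(p,J))-T).ravel(),[.46,.1,0])
fs=least_squares(lambda p:(proj("side",W(p,J[1:]))-S).ravel(),ft.x)
fb=least_squares(lambda p:np.r_[(proj("side",W(p,J[1:]))-S).ravel(),(proj("top",W(p,J))-T).ravel()],ft.x)
for f in(ft,fs,fb): print(f.x.round(4),np.abs(f.fun).max().round(2))
p=fb.x
# checks: handle tip red (top), z=.195
hp=lambda y,z:np.r_[W(p,np.array([[0,y]]))[0,:2],z]
print("handle tip top px",proj("top",hp(.09,.195)),"seen",np.array([91,230])/3.6+[260,175]); print("handle side",proj("side",hp(.09,.195)),"seen",np.array([161,32])/5+[220,160])
for n,uv in(("pink",(606,121)),("teal",(609,303)),("walnut",(441,145)),("cap",(438,299))):
    h={"pink":.014,"teal":.014,"walnut":.016,"cap":.022}[n]
    print(n,ray("top",np.array(uv)/3.6+[259.6,174.6],h).round(4))
print("cap side",ray("side",(319,276),.022))
E
```

```text
[ 0.4721  0.0426 -0.2189] 0.63
[ 0.4715  0.0399 -0.2163] 1.46
[ 0.4722  0.0417 -0.2168] 1.15
handle tip top px [[282.8704441  237.70714796]] seen [285.27777778 238.88888889]
handle side [[250.87262841 165.03516104]] seen [252.2 166.4]
pink [ 0.5948 -0.2974  0.014 ]
teal [ 0.4415 -0.2954  0.014 ]
walnut [ 0.5743 -0.1574  0.016 ]
cap [ 0.4446 -0.152   0.022 ]
cap side [ 0.44845647 -0.15032924  0.022     ]
```

Jig pin is at (0.472, 0.0415) with yaw -0.217; the handle position agrees with that and with the clamp shut on the empty jig. I travel to the pin side of the handle with the gripper shut and tool y along jig x.

Request:
move_arm(
  commands=[
    [0.43,-0.89,0.1,0,0,-0.23,0],
    [0.43,-0.89,0.1,0,0,-0.23,0],
    [0.43,-0.89,0.1,0,0,-0.23,0],
    [0.43,-0.89,0.1,0,0,-0.23,0],
  ],
)

```text
clock: 0.7
eef_pos: [0.2869, 0.4769, 0.2522]
tool_rot: [1.093, 2.945, 0.002]
force: [0.1, 1.2, 0.6]
opening: 0.0539
grasp_force: 0.0
```

Request:
move_arm(
  commands=[
    [0.43,-0.89,0,0,0,-0.23,0],
    [0.43,-0.89,0,0,0,-0.23,0],
    [0.43,-0.89,0,0,0,-0.23,0],
    [0.43,-0.89,0,0,0,-0.23,0],
  ],
)

```text
clock: 1.2
eef_pos: [0.3507, 0.3448, 0.2517]
tool_rot: [-1.602, -2.702, -0.001]
force: [-0.9, 0.7, 0.2]
opening: 0.0138
grasp_force: 0.0
```

Request:
move_arm(
  commands=[
    [0.43,-0.89,0,0,0,-0.23,0],
    [0.43,-0.89,0,0,0,-0.23,0],
    [0.43,-0.89,0,0,0,-0.23,0],
    [0.43,-0.89,0,0,0,-0.23,0],
  ],
)

```text
clock: 1.7
eef_pos: [0.4155, 0.2119, 0.2516]
tool_rot: [2.061, 2.371, 0.001]
force: [0.1, 1.4, -0.3]
opening: 0.0005
grasp_force: 0.0
```

Request:
move_arm(
  commands=[
    [0.43,-0.89,0,0,0,-0.23,0],
    [0.43,-0.89,0,0,0,-0.23,0],
    [0.43,-0.89,0,0,0,-0.23,0],
    [0.43,-0.89,0,0,0,-0.23,0],
  ],
)

```text
clock: 2.2
eef_pos: [0.4802, 0.0787, 0.2514]
tool_rot: [2.453, 1.963, -0.0]
force: [-0.6, 0.6, -1.4]
opening: 0.0004
grasp_force: 0.0
```

Request:
move_arm(
  commands=[
    [0,0,-0.35,0,0,0,0],
    [0,0,-0.63,0,0,0,0],
    [0,0,-0.63,0,0,0,0],
    [0.02,0.1,-0.63,0,0,0,0],
    [0.045,0.2,-0.63,0,0,0,0],
    [0.065,0.3,-0.63,0,0,0,0],
    [0.09,0.4,-0.63,0,0,0,0],
    [0.11,0.5,-0.63,0,0,0,0],
    [0.125,0.57,-0.63,0,0,0,0],
    [0.125,0.57,-0.63,0,0,0,0],
    [0.125,0.57,-0.63,0,0,0,0],
    [0.125,0.57,-0.63,0,0,0,0],
  ],
)

```text
clock: 3.7
eef_pos: [0.4986, 0.1632, 0.1575]
tool_rot: [-2.454, -1.961, -0.002]
force: [0.2, 2.3, 2.0]
opening: 0.0001
grasp_force: 1.4
```

Request:
move_arm(
  commands=[
    [0,0,0.4,0,0,0,0],
    [0,0,0.8,0,0,0,0],
    [0,0,0.8,0,0,0,0],
    [0.1,-0.9,0.8,0,0,0,1],
    [0.1,-0.9,0.8,0,0,0,1],
    [0.1,-0.9,0.8,0,0,0,1],
    [0.1,-0.9,0.8,0,0,0,1],
  ],
)

```text
clock: 4.58
eef_pos: [0.5128, 0.0269, 0.2763]
tool_rot: [-2.456, -1.958, 0.002]
force: [-0.7, 1.1, 0.0]
opening: 0.0384
grasp_force: 0.0
```

Request:
move_arm(
  commands=[
    [0.23,-0.8,0,0,0,0,1],
    [0.23,-0.8,0,0,0,0,1],
    [0.23,-0.8,0,0,0,0,1],
    [0.23,-0.8,0,0,0,0,1],
  ],
)

```text
clock: 5.08
eef_pos: [0.5478, -0.0903, 0.2762]
tool_rot: [-2.451, -1.963, 0.001]
force: [0.4, 0.1, 0.9]
opening: 0.0785
grasp_force: 0.0
```

```bash
python3 - <<'E'
from h import *
b=cams.read_camera("side")[:,:,::-1]
cv2.imwrite("pics/s1.png",cv2.resize(b[120:300,180:440],None,fx=3,fy=3,interpolation=2))
E
```

```text
(no output)
```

View pics/s1.png

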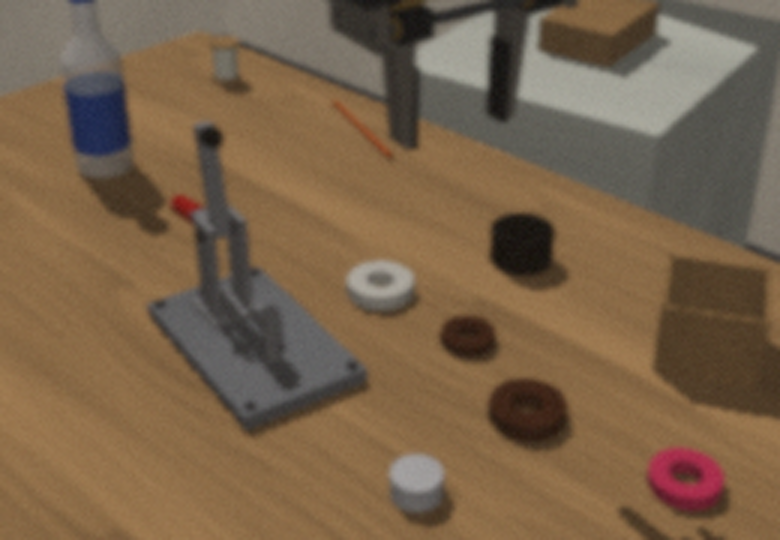

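The clamp is open: the arm stands upright at (210,175) and the handle points away. Now the walnut ring.

```bash
python3 - <<'E'
from h import *
for z in(.015,.067): print(((proj("side",[.472,.0415,z])-[180,120])*3).round(), proj("top",[.472,.0415,z]).round(1))
E
```

```text
[[274. 357.]] [[316.7 248.6]]
[[271. 308.]] [[316.5 247.7]]
```

Request:
move_arm(
  commands=[
    [0.18,-0.46,0,0,0,0,1],
    [0.18,-0.46,0,0,0,0,1],
    [0.18,-0.46,-0.5,0,0,0,1],
    [0.18,-0.46,-1,0,0,0,1],
    [0.18,-0.46,-1,0,0,0,1],
  ],
)

```text
clock: 5.75
eef_pos: [0.5728, -0.1577, 0.1232]
tool_rot: [-2.446, -1.962, 0.005]
force: [0.5, -0.1, 0.5]
opening: 0.0918
grasp_force: 0.0
```

Request:
move_arm(
  commands=[
    [0,0,-0.3,0,0,0,1],
    [0,0,-0.6,0,0,0,1],
    [0,0,-0.66,0,0,0,1],
    [0,0,-0.66,0,0,0,1],
    [0,0,-0.66,0,0,0,1],
  ],
)

```text
clock: 6.38
eef_pos: [0.5762, -0.1613, 0.03]
tool_rot: [2.452, 1.961, 0.003]
force: [-0.1, -0.1, -0.3]
opening: 0.0918
grasp_force: 0.0
```

Request:
move_arm(
  commands=[
    [0,0,-0.03,0,0,0,1],
    [0,0,-0.03,0,0,0,0],
    [0,0,-0.03,0,0,0,0],
    [0,0,-0.03,0,0,0,0],
    [0,0,-0.03,0,0,0,0],
    [0,0,-0.03,0,0,0,0],
    [0,0,-0.03,0,0,0,0],
  ],
  grip_force=20,
)

```text
clock: 7.25
eef_pos: [0.5749, -0.1615, 0.0237]
tool_rot: [2.454, 1.961, 0.0]
force: [-0.3, 0.1, 0.8]
opening: 0.064
grasp_force: 19.9
```

Request:
move_arm(
  commands=[
    [0,0,0.4,0,0,0,0],
    [0,0,0.8,0,0,0,0],
    [0,0,0.8,0,0,0,0],
    [0,0,0.8,0,0,0,0],
  ],
)

```text
clock: 7.75
eef_pos: [0.5744, -0.1609, 0.1431]
tool_rot: [-2.453, -1.961, 0.0]
force: [0.4, -0.2, -1.3]
opening: 0.0651
grasp_force: 19.9
```

Request:
move_arm(
  commands=[
    [-0.17,0.34,0,0,0,0,0],
    [-0.34,0.675,0,0,0,0,0],
    [-0.34,0.675,0,0,0,0,0],
    [-0.34,0.675,0,0,0,0,0],
  ],
)

```text
clock: 8.25
eef_pos: [0.5234, -0.0604, 0.1426]
tool_rot: [-2.453, -1.962, 0.003]
force: [1.1, 0.2, 0.0]
opening: 0.0649
grasp_force: 19.9
```

Request:
move_arm(
  commands=[
    [-0.17,0.34,0,0,0,0,0],
    [-0.34,0.675,0,0,0,0,0],
    [-0.34,0.675,0,0,0,0,0],
    [-0.34,0.675,0,0,0,0,0],
    [-0.34,0.675,0,0,0,0,0],
  ],
)

```text
clock: 8.88
eef_pos: [0.4737, 0.039, 0.1436]
tool_rot: [2.457, 1.956, -0.0]
force: [-0.5, -0.6, -1.1]
opening: 0.0646
grasp_force: 19.9
```

```bash
python3 - <<'E'
from h import *
s=sensors.read_state();print(s['eef_pos'])
b=cams.read_camera("side")[:,:,::-1]
cv2.imwrite("pics/s2.png",cv2.resize(b[170:270,210:340],None,fx=6,fy=6,interpolation=2))
# expected ring centre (underside) and pin top, crop px
for P in([*s['eef_pos'][:2],s['eef_pos'][2]-.025+.016],[.472,.0415,.067],[.472,.0415,.015]): print(((proj("side",P)-[210,170])*6).round())
E
```

```text
[0.47367663 0.03903906 0.14357823]
[[361. 183.]]
[[362. 317.]]
[[368. 414.]]
```

View pics/s2.png

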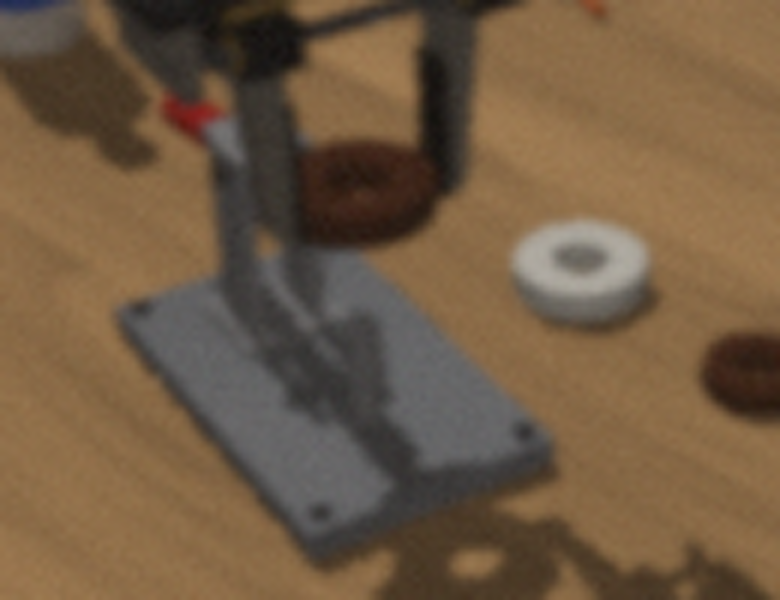

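The ring's top is at (365,183) and the pin is below it at (362,310–410), so they are aligned. Lowering and releasing.

Request:
move_arm(
  commands=[
    [0,0.01,-0.2,0,0,0,0],
    [0,0.01,-0.4,0,0,0,0],
    [0,0.01,-0.55,0,0,0,0],
    [0,0.01,-0.68,0,0,0,0],
    [0,0.01,-0.68,0,0,0,0],
    [0,0.01,-0.68,0,0,0,0],
  ],
)

```text
clock: 9.68
eef_pos: [0.4733, 0.0418, 0.042]
tool_rot: [2.455, 1.959, 0.0]
force: [0.6, 0.1, -0.1]
opening: 0.064
grasp_force: 19.9
```

Request:
move_arm(
  commands=[
    [0,0,0,0,0,0,0.85],
    [0,0,0,0,0,0,0.85],
    [0,0,0,0,0,0,0.85],
    [0,0,0.4,0,0,0,0.85],
    [0,0,0.8,0,0,0,0.85],
    [0,0,0.8,0,0,0,0.85],
  ],
)

```text
clock: 10.42
eef_pos: [0.4756, 0.0432, 0.1654]
tool_rot: [2.452, 1.96, 0.013]
force: [0.2, 0.1, 0.7]
opening: 0.0779
grasp_force: 0.0
```

Request:
move_arm(
  commands=[
    [0.136,-0.376,0,0,0,0,1],
    [0.272,-0.753,0,0,0,0,1],
    [0.272,-0.753,0,0,0,0,1],
  ],
)

```text
clock: 10.8
eef_pos: [0.5137, -0.0755, 0.1611]
tool_rot: [2.46, 1.95, -0.003]
force: [-0.5, 0.0, -0.3]
opening: 0.092
grasp_force: 0.0
```

Request:
move_arm(
  commands=[
    [0.136,-0.376,0,0,0,0,1],
    [0.272,-0.753,0,0,0,0,1],
    [0.272,-0.753,0,0,0,0,1],
  ],
)

```text
clock: 11.18
eef_pos: [0.5539, -0.1876, 0.1608]
tool_rot: [2.459, 1.953, -0.004]
force: [0.1, -0.2, -0.2]
opening: 0.0918
grasp_force: 0.0
```

Request:
move_arm(
  commands=[
    [0.136,-0.376,0,0,0,0,1],
    [0.272,-0.753,0,0,0,0,1],
    [0.272,-0.753,0,0,0,0,1],
    [0.272,-0.753,0,0,0,0,1],
    [0.272,-0.753,0,0,0,0,1],
  ],
)

```text
clock: 11.8
eef_pos: [0.5954, -0.2932, 0.161]
tool_rot: [-2.449, -1.964, -0.001]
force: [-0.5, -1.0, 0.3]
opening: 0.0918
grasp_force: 0.0
```

```bash
python3 - <<'E'
from h import *
s=sensors.read_state();print(s['eef_pos'])
b=cams.read_camera("side")[:,:,::-1]
cv2.imwrite("pics/s3.png",cv2.resize(b[180:330,210:460],None,fx=3.2,fy=3.2,interpolation=2))
E
```

```text
[ 0.59544306 -0.29322284  0.16102969]
```

View pics/s3.png

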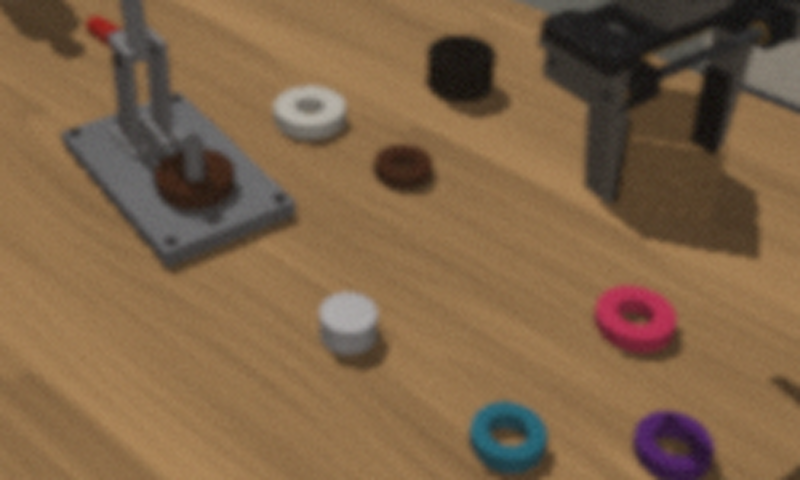

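The walnut ring is seated over the pin, at (195,175). The gripper is above the pink ring.

Request:
move_arm(
  commands=[
    [0,-0.01,-0.4,0,0,0,1],
    [0,-0.01,-0.75,0,0,0,1],
    [0,-0.01,-0.91,0,0,0,1],
    [0,-0.01,-0.91,0,0,0,1],
    [0,-0.01,-0.91,0,0,0,1],
  ],
)

```text
clock: 12.48
eef_pos: [0.5961, -0.2977, 0.0262]
tool_rot: [2.452, 1.961, 0.001]
force: [0.6, 0.5, 0.6]
opening: 0.0919
grasp_force: 0.0
```

Request:
move_arm(
  commands=[
    [0,0,0,0,0,0,0],
    [0,0,0,0,0,0,0],
    [0,0,0,0,0,0,0],
    [0,0,0,0,0,0,0],
    [0,0,0,0,0,0,0],
    [0,0,0,0,0,0,0],
    [0,0,0,0,0,0,0],
  ],
)

```text
clock: 13.35
eef_pos: [0.5953, -0.2978, 0.0252]
tool_rot: [2.454, 1.961, 0.0]
force: [-1.0, -0.5, 2.1]
opening: 0.0576
grasp_force: 20.0
```

Request:
move_arm(
  commands=[
    [0,0,0.45,0,0,0,0],
    [0,0,0.9,0,0,0,0],
    [0,0,0.9,0,0,0,0],
    [0,0,0.9,0,0,0,0],
  ],
)

```text
clock: 13.85
eef_pos: [0.5953, -0.2975, 0.1602]
tool_rot: [2.454, 1.962, 0.001]
force: [-0.6, 0.3, -0.5]
opening: 0.0576
grasp_force: 20.0
```

Request:
move_arm(
  commands=[
    [-0.136,0.376,0,0,0,0,0],
    [-0.273,0.753,0,0,0,0,0],
    [-0.273,0.753,0,0,0,0,0],
  ],
)

```text
clock: 14.22
eef_pos: [0.5522, -0.1785, 0.1571]
tool_rot: [-2.441, -1.966, 0.003]
force: [1.3, -0.8, -0.3]
opening: 0.0575
grasp_force: 20.0
```

Request:
move_arm(
  commands=[
    [-0.136,0.376,0,0,0,0,0],
    [-0.273,0.753,0,0,0,0,0],
    [-0.273,0.753,0,0,0,0,0],
  ],
)

```text
clock: 14.6
eef_pos: [0.5116, -0.0675, 0.1582]
tool_rot: [-2.444, -1.968, 0.004]
force: [0.7, -1.5, -0.6]
opening: 0.0576
grasp_force: 20.0
```

Request:
move_arm(
  commands=[
    [-0.136,0.376,0,0,0,0,0],
    [-0.273,0.753,0,0,0,0,0],
    [-0.273,0.753,0,0,0,0,0],
    [-0.273,0.753,0,0,0,0,0],
    [-0.273,0.753,0,0,0,0,0],
  ],
)

```text
clock: 15.22
eef_pos: [0.473, 0.0388, 0.1599]
tool_rot: [2.457, 1.956, -0.001]
force: [-0.4, 0.5, -0.3]
opening: 0.0575
grasp_force: 20.0
```

Request:
move_arm(
  commands=[
    [0,0,-0.2,0,0,0,0],
    [0,0,-0.4,0,0,0,0],
    [0,0,-0.4,0,0,0,0],
    [0,0,-0.55,0,0,0,0],
    [0,0,-0.68,0,0,0,0],
    [0,0,-0.68,0,0,0,0],
    [0,0,-0.68,0,0,0,0],
  ],
)

```text
clock: 16.1
eef_pos: [0.4734, 0.0405, 0.0592]
tool_rot: [2.454, 1.959, 0.002]
force: [0.5, -0.6, -0.5]
opening: 0.0577
grasp_force: 20.0
```

Request:
move_arm(
  commands=[
    [0,0,0,0,0,0,0.8],
    [0,0,0,0,0,0,0.8],
    [0,0,0,0,0,0,0.8],
    [0,0,0.4,0,0,0,0.8],
    [0,0,0.7,0,0,0,0.8],
    [0,0,0.7,0,0,0,0.8],
  ],
)

```text
clock: 16.85
eef_pos: [0.4745, 0.0416, 0.1659]
tool_rot: [2.452, 1.961, 0.01]
force: [0.6, 0.2, -0.6]
opening: 0.0741
grasp_force: 0.0
```

Request:
move_arm(
  commands=[
    [-0.035,-0.375,0,0,0,0,1],
    [-0.07,-0.747,0,0,0,0,1],
    [-0.07,-0.747,0,0,0,0,1],
  ],
)

```text
clock: 17.23
eef_pos: [0.4605, -0.075, 0.1625]
tool_rot: [2.461, 1.952, -0.002]
force: [0.2, 0.3, -0.2]
opening: 0.092
grasp_force: 0.0
```

Request:
move_arm(
  commands=[
    [-0.035,-0.375,0,0,0,0,1],
    [-0.07,-0.747,0,0,0,0,1],
    [-0.07,-0.747,0,0,0,0,1],
  ],
)

```text
clock: 17.6
eef_pos: [0.4502, -0.1865, 0.1626]
tool_rot: [2.46, 1.952, -0.003]
force: [-0.7, 0.6, -0.9]
opening: 0.092
grasp_force: 0.0
```

Request:
move_arm(
  commands=[
    [-0.035,-0.375,0,0,0,0,1],
    [-0.07,-0.747,0,0,0,0,1],
    [-0.07,-0.747,0,0,0,0,1],
    [-0.07,-0.747,0,0,0,0,1],
    [-0.07,-0.747,0,0,0,0,1],
  ],
)

```text
clock: 18.23
eef_pos: [0.4416, -0.2926, 0.1625]
tool_rot: [-2.449, -1.965, -0.001]
force: [0.3, -0.4, 0.7]
opening: 0.0918
grasp_force: 0.0
```

```bash
python3 - <<'E'
from h import *
s=sensors.read_state();print(s['eef_pos'])
b=cams.read_camera("side")[:,:,::-1]
cv2.imwrite("pics/s4.png",cv2.resize(b[180:340,210:450],None,fx=3.2,fy=3.2,interpolation=2))
E
```

```text
[ 0.44156975 -0.29260834  0.16253611]
```

View pics/s4.png

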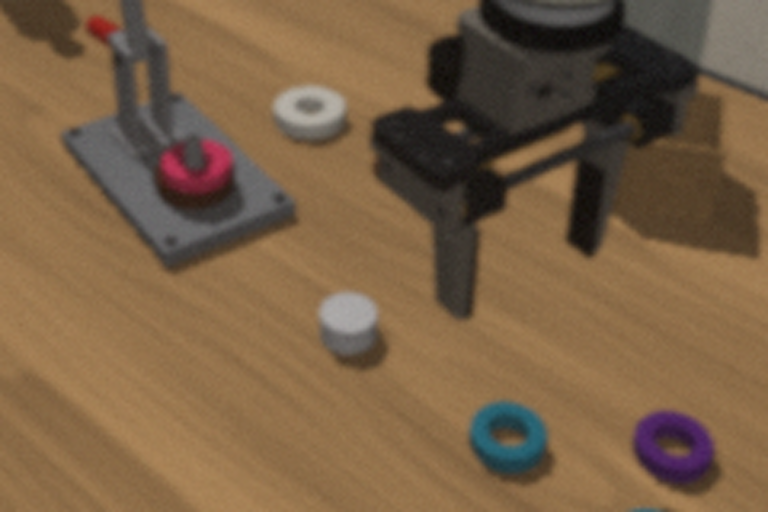

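The pink ring is seated at (195,165). The gripper is above the large teal ring.

Request:
move_arm(
  commands=[
    [0,0,-0.4,0,0,0,1],
    [0,0,-0.75,0,0,0,1],
    [0,0,-0.91,0,0,0,1],
    [0,0,-0.91,0,0,0,1],
    [0,0,-0.91,0,0,0,1],
  ],
)

```text
clock: 18.9
eef_pos: [0.4414, -0.2945, 0.027]
tool_rot: [2.453, 1.963, 0.001]
force: [-1.0, -0.3, 0.5]
opening: 0.0921
grasp_force: 0.0
```

Request:
move_arm(
  commands=[
    [0,0,0,0,0,0,0],
    [0,0,0,0,0,0,0],
    [0,0,0,0,0,0,0],
    [0,0,0,0,0,0,0],
    [0,0,0,0,0,0,0],
    [0,0,0,0,0,0,0],
    [0,0,0,0,0,0,0],
  ],
)

```text
clock: 19.77
eef_pos: [0.441, -0.2951, 0.0267]
tool_rot: [2.454, 1.961, 0.0]
force: [-0.9, -1.1, 3.0]
opening: 0.0497
grasp_force: 20.0
```

Request:
move_arm(
  commands=[
    [0,0,0.45,0,0,0,0],
    [0,0,0.9,0,0,0,0],
    [0,0,0.9,0,0,0,0],
    [0,0,0.9,0,0,0,0],
  ],
)

```text
clock: 20.27
eef_pos: [0.4411, -0.2946, 0.1616]
tool_rot: [2.453, 1.962, 0.002]
force: [0.1, 0.2, -0.7]
opening: 0.0491
grasp_force: 20.0
```

Request:
move_arm(
  commands=[
    [0.035,0.375,0,0,0,0,0],
    [0.071,0.747,0,0,0,0,0],
    [0.071,0.747,0,0,0,0,0],
  ],
)

```text
clock: 20.65
eef_pos: [0.451, -0.1778, 0.1593]
tool_rot: [-2.442, -1.968, 0.003]
force: [0.1, 0.4, -1.7]
opening: 0.0495
grasp_force: 20.0
```

Request:
move_arm(
  commands=[
    [0.035,0.375,0,0,0,0,0],
    [0.071,0.747,0,0,0,0,0],
    [0.071,0.747,0,0,0,0,0],
  ],
)

```text
clock: 21.02
eef_pos: [0.4617, -0.0675, 0.16]
tool_rot: [-2.445, -1.969, 0.004]
force: [-0.2, -1.1, -0.4]
opening: 0.0498
grasp_force: 20.0
```

Request:
move_arm(
  commands=[
    [0.035,0.375,0,0,0,0,0],
    [0.071,0.747,0,0,0,0,0],
    [0.071,0.747,0,0,0,0,0],
    [0.071,0.747,0,0,0,0,0],
    [0.071,0.747,0,0,0,0,0],
  ],
)

```text
clock: 21.65
eef_pos: [0.4727, 0.0388, 0.1613]
tool_rot: [2.457, 1.957, -0.002]
force: [-0.2, 0.1, -0.7]
opening: 0.0493
grasp_force: 20.0
```

Request:
move_arm(
  commands=[
    [0,0,-0.2,0,0,0,0],
    [0,0,-0.35,0,0,0,0],
    [0,0,-0.35,0,0,0,0],
    [0,0,-0.5,0,0,0,0],
    [0,0,-0.58,0,0,0,0],
    [0,0,-0.58,0,0,0,0],
    [0,0,-0.58,0,0,0,0],
  ],
)

```text
clock: 22.52
eef_pos: [0.4733, 0.0409, 0.0753]
tool_rot: [2.454, 1.961, 0.001]
force: [0.4, 0.3, -0.4]
opening: 0.0495
grasp_force: 20.0
```

Request:
move_arm(
  commands=[
    [0,0,-0.015,0,0,0,0],
    [0,0,-0.015,0,0,0,0.72],
    [0,0,-0.015,0,0,0,0.72],
    [0,0,-0.015,0,0,0,0.72],
    [0,0,-0.015,0,0,0,0.72],
    [0,0,0.3,0,0,0,0.72],
    [0,0,0.6,0,0,0,0.72],
    [0,0,0.6,0,0,0,0.72],
  ],
)

```text
clock: 23.52
eef_pos: [0.4749, 0.0414, 0.1672]
tool_rot: [2.453, 1.961, 0.01]
force: [-0.3, 0.5, 0.2]
opening: 0.0661
grasp_force: 0.0
```

Request:
move_arm(
  commands=[
    [-0.045,-0.32,0,0,0,0,0.9],
    [-0.09,-0.642,0,0,0,0,0.9],
    [-0.09,-0.642,0,0,0,0,0.9],
  ],
)

```text
clock: 23.9
eef_pos: [0.458, -0.0585, 0.164]
tool_rot: [-2.46, -1.953, 0.002]
force: [-0.0, 0.7, 0.3]
opening: 0.0826
grasp_force: 0.0
```

Request:
move_arm(
  commands=[
    [-0.045,-0.32,0,0,0,0,0.9],
    [-0.09,-0.642,0,0,0,0,0.9],
    [-0.09,-0.642,0,0,0,0,0.9],
    [-0.09,-0.642,0,0,0,0,0.9],
    [-0.09,-0.642,0,0,0,0,0.9],
  ],
)

```text
clock: 24.52
eef_pos: [0.4461, -0.1498, 0.1642]
tool_rot: [-2.451, -1.964, 0.0]
force: [-0.7, 0.8, -0.5]
opening: 0.0827
grasp_force: 0.0
```

```bash
python3 - <<'E'
from h import *
s=sensors.read_state();print(s['eef_pos'])
b=cams.read_camera("side")[:,:,::-1]
cv2.imwrite("pics/s5.png",cv2.resize(b[180:310,210:370],None,fx=4.5,fy=4.5,interpolation=2))
for P in([.472,.0415,.059],[.446,-.1515,.022]): print(((proj("side",P)-[210,180])*4.5).round())
E
```

```text
[ 0.44605791 -0.14979595  0.16416289]
[[272. 204.]]
[[489. 435.]]
```

View pics/s5.png

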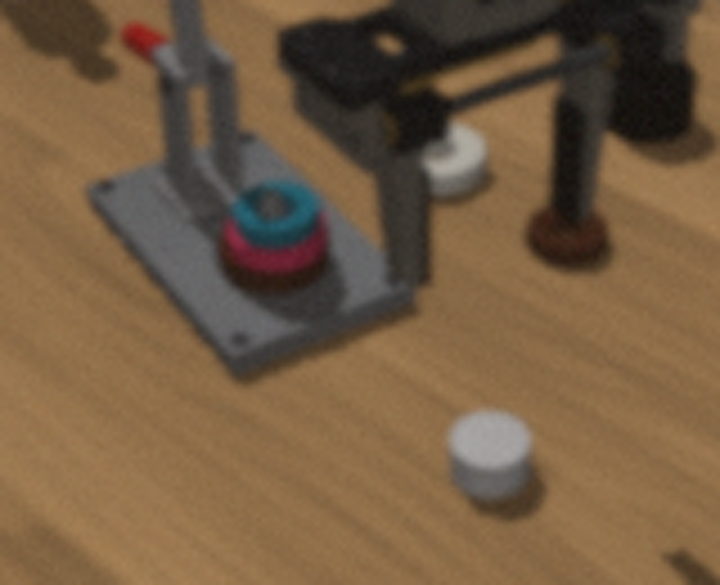

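Teal is seated at (275,208). The cap's top at (489,437) agrees with the estimate. Picking up the cap.

Request:
move_arm(
  commands=[
    [0,0,-0.4,0,0,0,0.9],
    [0,0,-0.75,0,0,0,0.9],
    [0,0,-0.9,0,0,0,0.9],
    [0,0,-0.9,0,0,0,0.9],
    [0,0,-0.9,0,0,0,0.9],
  ],
)

```text
clock: 25.2
eef_pos: [0.4466, -0.1514, 0.0304]
tool_rot: [2.452, 1.962, 0.001]
force: [-0.2, 0.1, -0.9]
opening: 0.0829
grasp_force: 0.0
```

Request:
move_arm(
  commands=[
    [0,0,0,0,0,0,0],
    [0,0,0,0,0,0,0],
    [0,0,0,0,0,0,0],
    [0,0,0,0,0,0,0],
    [0,0,0,0,0,0,0],
    [0,0,0,0,0,0,0],
    [0,0,0,0,0,0,0],
    [0,0,0,0,0,0,0],
  ],
)

```text
clock: 26.2
eef_pos: [0.4459, -0.1515, 0.0297]
tool_rot: [-2.454, -1.961, -0.0]
force: [-0.4, 1.1, 5.5]
opening: 0.0411
grasp_force: 20.0
```

Request:
move_arm(
  commands=[
    [0,0,0.45,0,0,0,0],
    [0,0,0.9,0,0,0,0],
    [0,0,0.9,0,0,0,0],
    [0,0,0.9,0,0,0,0],
  ],
)

```text
clock: 26.7
eef_pos: [0.4459, -0.1509, 0.1646]
tool_rot: [2.453, 1.962, 0.002]
force: [-0.2, 1.5, -1.4]
opening: 0.0411
grasp_force: 20.0
```

Request:
move_arm(
  commands=[
    [0.045,0.32,0,0,0,0,0],
    [0.09,0.642,0,0,0,0,0],
    [0.09,0.642,0,0,0,0,0],
  ],
)

```text
clock: 27.08
eef_pos: [0.4584, -0.0515, 0.1625]
tool_rot: [-2.445, -1.968, 0.005]
force: [0.2, -0.0, -0.4]
opening: 0.0414
grasp_force: 20.0
```

Request:
move_arm(
  commands=[
    [0.045,0.32,0,0,0,0,0],
    [0.09,0.642,0,0,0,0,0],
    [0.09,0.642,0,0,0,0,0],
    [0.09,0.642,0,0,0,0,0],
    [0.09,0.642,0,0,0,0,0],
    [0.09,0.642,0,0,0,0,0],
  ],
)

```text
clock: 27.82
eef_pos: [0.4727, 0.0398, 0.1645]
tool_rot: [2.456, 1.959, -0.0]
force: [1.1, 0.3, 0.3]
opening: 0.0412
grasp_force: 20.0
```

Request:
move_arm(
  commands=[
    [0,0.005,-0.15,0,0,0,0],
    [0,0.005,-0.3,0,0,0,0],
    [0,0.005,-0.3,0,0,0,0],
    [0,0.005,-0.4,0,0,0,0],
    [0,0.005,-0.49,0,0,0,0],
    [0,0.005,-0.49,0,0,0,0],
    [0,0.005,-0.49,0,0,0,0],
  ],
)

```text
clock: 28.7
eef_pos: [0.473, 0.0417, 0.0912]
tool_rot: [2.454, 1.961, 0.0]
force: [-0.5, -0.4, -0.8]
opening: 0.0412
grasp_force: 20.0
```

```bash
python3 - <<'E'
from h import *
s=sensors.read_state();print(s['eef_pos'],s['force'])
b=cams.read_camera("side")[:,:,::-1]
cv2.imwrite("pics/s6.png",cv2.resize(b[180:270,210:330],None,fx=6,fy=6,interpolation=2))
E
```

```text
[0.47301742 0.04168313 0.09121742] [-0.53588031 -0.39956395 -0.82487423]
```

View pics/s6.png

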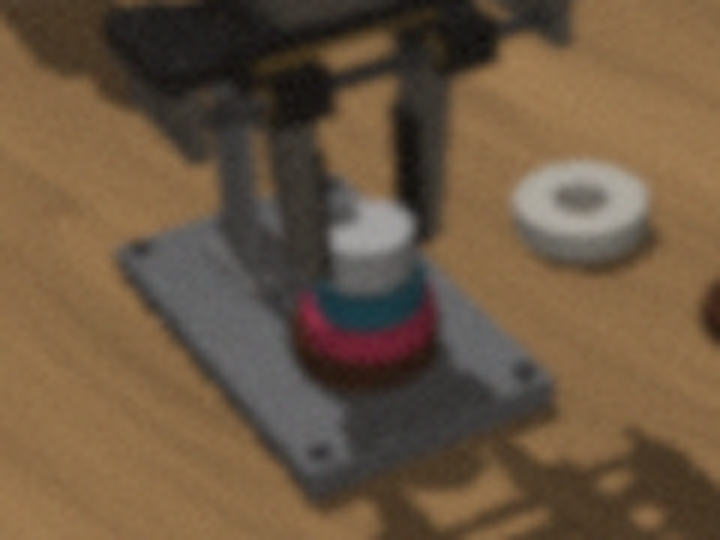

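The cap is over the pin on the teal ring. Release, retract, and come down behind the upright arm with the gripper shut.

Request:
move_arm(
  commands=[
    [0,0,0,0,0,0,0.62],
    [0,0,0,0,0,0,0.62],
    [0,0,0,0,0,0,0.62],
    [0,0,0.1,0,0,0,0.62],
    [0,0,0.4,0,0,0,0.62],
    [0,0,0.7,0,0,0,0.62],
    [0,0,1,0,0,0,0.62],
    [0,0,1,0,0,0,0],
    [0,0,1,0,0,0,0],
    [0,0,1,0,0,0,0],
  ],
)

```text
clock: 30.0
eef_pos: [0.472, 0.0417, 0.2402]
tool_rot: [-2.454, -1.961, 0.003]
force: [0.1, -0.4, 0.1]
opening: 0.029
grasp_force: 0.0
```

Request:
move_arm(
  commands=[
    [0,0,0.1,0,0,0,0],
    [0.1,0.47,0.1,0,0,0,0],
    [0.2,0.94,0.1,0,0,0,0],
    [0.2,0.94,0.1,0,0,0,0],
    [0.2,0.94,0.1,0,0,0,0],
    [0.2,0.94,0.1,0,0,0,0],
  ],
)

```text
clock: 30.75
eef_pos: [0.5028, 0.1805, 0.2562]
tool_rot: [2.457, 1.958, -0.001]
force: [-0.1, -0.0, -0.3]
opening: 0.0006
grasp_force: 0.0
```

```bash
python3 - <<'E'
from h import *
s=sensors.read_state();print(s['eef_pos'],s['opening'])
b=cams.read_camera("side")[:,:,::-1]
cv2.imwrite("pics/s7.png",cv2.resize(b[120:270,190:340],None,fx=4,fy=4,interpolation=2))
E
```

```text
[0.50279678 0.18053615 0.25622847] 0.0005702401008834813
```

View pics/s7.png

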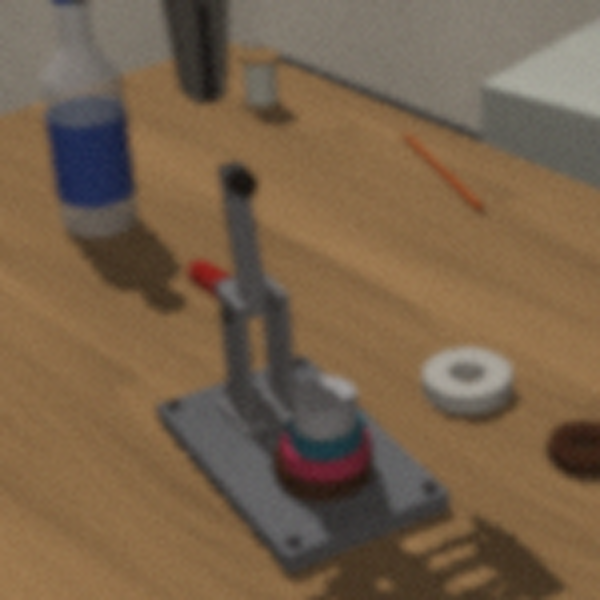

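The stack is complete and upright at (322,440), and the fingers are behind the upright arm. Descend, then push the arm towards the pin.

Request:
move_arm(
  commands=[
    [0,0,-0.35,0,0,0,0],
    [0,0,-0.66,0,0,0,0],
    [0,0,-0.66,0,0,0,0],
    [-0.03,-0.12,-0.66,0,0,0,0],
    [-0.05,-0.22,-0.66,0,0,0,0],
    [-0.07,-0.32,-0.66,0,0,0,0],
    [-0.09,-0.42,-0.66,0,0,0,0],
    [-0.115,-0.52,-0.66,0,0,0,0],
    [-0.135,-0.6,-0.66,0,0,0,0],
    [-0.145,-0.65,-0.66,0,0,0,0],
    [-0.145,-0.65,-0.66,0,0,0,0],
    [-0.145,-0.65,-0.66,0,0,0,0],
  ],
)

```text
clock: 32.3
eef_pos: [0.4811, 0.0856, 0.157]
tool_rot: [2.454, 1.962, -0.0]
force: [-0.5, 0.1, 0.3]
opening: 0.0003
grasp_force: 0.0
```

Request:
move_arm(
  commands=[
    [0,0,0,0,0,0,0],
    [0,0,0.3,0,0,0,0],
    [0,0,0.6,0,0,0,0],
    [0,0,0.9,0,0,0,0],
    [0,0,0.9,0,0,0,0],
    [0,0,0.9,0,0,0,0],
  ],
)

```text
clock: 33.05
eef_pos: [0.4805, 0.0857, 0.2914]
tool_rot: [-2.453, -1.962, 0.001]
force: [-0.1, 0.1, 0.1]
opening: 0.0004
grasp_force: 0.0
```

Request:
move_arm(
  commands=[
    [0.3,-0.9,0,0,0,0,0],
    [0.3,-0.9,0,0,0,0,0],
    [0.3,-0.9,0,0,0,0,0],
    [0.3,-0.9,0,0,0,0,0],
    [0.3,-0.9,0,0,0,0,0],
    [0.3,-0.9,0,0,0,0,0],
  ],
)

```text
clock: 33.8
eef_pos: [0.5258, -0.0481, 0.2916]
tool_rot: [-2.451, -1.964, 0.001]
force: [-0.2, -0.2, 0.7]
opening: 0.0005
grasp_force: 0.0
```

```bash
python3 - <<'E'
from h import *
b=cams.read_camera("side")[:,:,::-1]
c=cams.read_camera("top")[:,:,::-1]
cv2.imwrite("pics/s8.png",np.hstack([cv2.resize(b[130:280,190:340],(500,500),interpolation=2),cv2.resize(c[120:270,255:345],(300,500),interpolation=2)]))
E
```

```text
(no output)
```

View pics/s8.png

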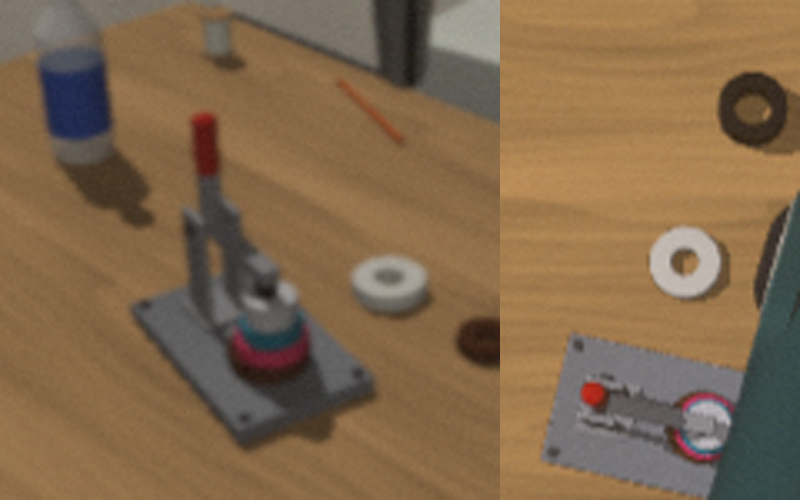

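The clamp is shut. The handle is upright at (205,145), the foot rests on the cap at (268,290), the stack is concentric and the robot is clear of everything.

```bash
python3 -c "
from bench import close_job
print(close_job())"
```

```text
the job is handed in; nothing more can be done
None
```

The stack is on the pin in order (walnut, pink, teal, cap), the clamp is shut with its foot on the cap, and I handed the job in at about 34 s without touching the tape roll, carton or bottle.

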